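# Close up the wheel gearbox: dipstick in, cover held over its screw holes

## Robot

A 7-joint arm with a two-finger parallel gripper is mounted at the origin on the work surface. World frame = base frame: x ahead of the robot, y to its left, z up, the work surface at z = 0. Lengths are in m, angles in rad, forces in N, time in s.
With the tool pointing down it reaches from about 0.4 to 0.85 m from the base axis. Payload 10.4 kg.
Tool frame: the origin (TCP) lies at the very end of the fingers, on their centre line; the grasp point (between the pads) lies manip.grip_point_offset behind it (manip.grip_point_offset is the distance from the TCP to the grasp point, in m); z points along the fingers, y is the line along which they close (so a half turn about z gives the same grasp; the last joint's range is limited). The gripper opens to 87 mm and grips with 3 to 60 N. Pads are 19 mm wide; open, the fingers measure 117 mm over their backs; the gripper's body (75 mm by 190 mm) begins 51 mm behind the grasp point.
Start: joints at [1.081, 0.332, -0.065, 1.46, 0.022, 1.35, -0.088], TCP at [0.281, -0.558, 0.223] pointing down, gripper open.
Joint ranges: [-2.6, 2.6], [-0.5, 2.12], [-1.47, 1.34], [0.16, 2.42], [-1.27, 4.41], [0.06, 2.06], [-2.6, 2.6]. Speed limits (rad/s): [2.22, 2.22, 2.79, 2.79, 3.14, 3.14, 3.14].

## Interface

Orientations are given as a rotation vector (axis times angle).
In Python, from station import manip gives the robot as it stands.
- The arm moves only by the tool carry_out, never from a script. Its argument "moves" is a list of rows, each a list of 7 numbers: the finger opening in mm, from 0 to 87, then the shift along the world's x, y, z in mm, then the turn, a rotation vector about the world's x, y, z in degrees. A call has 1 to 5 rows; each row is the pose to reach, as a shift and turn from the pose commanded when the call began; what a row does not reach only later rows make up. A row lasts 1/10 s, in which the tool goes at most 50 mm and 8.59 degrees, less where a joint would pass 70% of its speed; a pose out of reach is approached as far as the arm can. A call with a gripper value outside its range is refused whole. The fingers move at their own pace and stop on an object; "grip_force" is the grip in N (left out, the last holds). Time passes only in rows, so rows that repeat a pose let the fingers close. It gives the time, the measured TCP pose, the force, the opening and the grip force at its end, in the units of the state.
- manip.read_state(): the state, without advancing time (a new reading comes with each control period).
- manip.snapshot(name): name is "side" or "top"; returns a dict with "pixels" (420x560x3 uint8, red, green, blue), "fx", "fy", "cx", "cy" (pixels), "rvec" (rotation vector, rad) and "tvec" (3), from world to camera coordinates, as OpenCV has them. Camera axes: x right, y down, z forward; pixel columns grow to the right and rows downward; lengths in m; the calibration is good to about 2 mm. A picture is of the moment at which its call begins. There is no depth.
- manip.sign_off(): hands the job in; it is judged then, once.
Trained networks look in the newest picture that a camera, given by its name, has taken for a name from the list of things; names that differ only in an ending like _2 or _b are one class to them, and where a whole thing is asked for, a point or a joint stands for the part that bears it (a point fixed in the world has none). Each returns a list of dicts, best first, with "score" (0 to 1); they miss things now and then, are a little off and sometimes report something else, mostly with a low value. They report only what shows in the picture. A call takes as long as a camera call.
- manip.search_frame(camera, thing): "location" ([x, y, z] in m, in the coordinates of the camera as it stood for that picture, good to about 4 mm: the middle of the surface that is visible of it).
The state is a dict: "t": time; "joint_positions": joint angles; "dq": joint speeds; "joint_torque": joint torques, N m; "ee_pos": TCP position; "orientation": TCP orientation; "wrist_force": force on the tool from outside, world axes, zero at the start; "torque": the same for the moment, N m; "width": finger opening in m; "finger_force": force on a finger pad.
Only numpy, scipy, OpenCV 4.12 (cv2) and the standard library are available. Lean on these libraries where they do the work, as an engineer would, in place of code of your own. Each camera call takes 0.05 s, during which the arm holds its last target. There are 200 camera calls.

## Task

Close up the grey gearbox on the potters' bench: take the dipstick out of the wooden block, push it down the narrow tube at the gearbox's side until its head rests on the rim, and let go of it. Then pick up the rectangular four-hole cover plate by its handle and hold it level and still about 2 cm above the gearbox's top, touching nothing but the gripper, so that seen from straight above each threaded hole shows whole through a hole of the cover; finish while still holding it there, ready for a workmate to start the screws. Leave the round cap, the bowls, the jar and the wrench where they are.

Things in the scene. Friction and masses are not known exactly. Their poses are not given: they have to be found in the camera images.
- housing: Grey cast gearbox housing, 180 (x) x 150 (y) x 75 mm, fixed, place and yaw vary. Origin: centre of its underside. Its flat top has a 70 x 40 mm opening (gear inside) and four threaded holes, 8 mm wide, 100 mm apart along x, 66 mm along y, centred. A shaft stub juts 35 mm from its +y side; a 24 x 24 mm square boss, 95 mm tall, stands against its -y side, with the dipstick tube in it.
- tube_mouth (a point): Centre of the mouth of the dipstick tube, in the top of the square boss, 20 mm above the housing's top face, at (-30, -87, 95) mm in the housing's frame. The bore points straight up, is 11 mm across (2 mm chamfer at the mouth) and 80 mm deep.
- dipstick: Oil dipstick: steel rod 8 mm across, 70 mm long, tapered foot, with a black cylindrical head 18 mm across and 40 mm tall on top. Loose, 50 g. At the start it stands upright in the wooden block, its head on the block's top. Origin at the rod's foot, z along the rod towards the head.
- dip_shoulder (a point): Underside of the dipstick's head, on its axis, 70 mm above the foot; it rests on the boss when the dipstick is fully home.
- dip_head (a point): Point to grip on the dipstick's head, on its axis, 27 mm above the head's underside.
- stand: Wooden block 50 x 50 x 80 mm with a 14 mm hole, 74 mm deep, in its top, in which the dipstick waits. Fixed. Origin at the centre of its underside.
- cover: Rectangular aluminium cover plate, 130 (x) x 96 (y) x 6 mm, flat on the table; loose, about 0.3 kg. Four 16 mm through holes, 100 mm apart along x, 66 mm along y, centred; fits either way round. On top a dark steel U handle along x: bar 60 mm long, 12 mm wide, 12 mm thick, its top 40 mm above the plate's underside, 22 mm free below. Origin: centre of its underside.
- cover_grip (a point): Centre of the cover's handle bar, 34 mm above the plate's underside, above its centre.
- flange: Round aluminium cap of another machine, 100 mm across, 6 mm thick, with a round stub 34 mm tall in the middle and three holes; not wanted. Loose. Origin at the centre of its underside.
- bowl_a: Unglazed cream bowl, 110 mm across, 42 mm tall, on the robot's side of the table. Loose. Origin under its centre.
- bowl_b: Unglazed cream bowl, 110 mm across, 42 mm tall, to the left (+y) of the housing. Loose. Origin under its centre.
- bowl_stack: Stack of three cream bowls, 110 mm across, 101 mm tall, moves as one. Loose. Origin under its centre.
- grease_jar: White jar with a steel cap, 60 mm across, 70 mm tall. Loose. Origin under its centre.
- wrench: Steel wrench lying flat on the table. Loose.
- screw_tray: Small steel tray of screws, 100 x 80 x 28 mm. Fixed. Origin under its centre.
- thread0 (a point): Centre of the mouth of a threaded hole in the housing's top face, at (+50, +33, 75) mm in the housing's frame.
- cover_hole0 (a point): Centre of a hole of the cover at the plate's underside, at (+50, +33, 0) mm in the cover's frame.
- thread2 (a point): Centre of the mouth of a threaded hole in the housing's top face, at (-50, -33, 75) mm in the housing's frame.
- cover_hole2 (a point): Centre of a hole of the cover at the plate's underside, at (-50, -33, 0) mm in the cover's frame.

How it is judged:
On the way:
1. the dipstick is fully home in the gearbox's tube, its head on the rim, and let go (horizontal distance between dip_shoulder and tube_mouth below 0.004 m and z of dip_shoulder in the frame of tube_mouth between -0.003 and 0.003 m and angle between dipstick's own z axis and vertical below 0.08 rad and contact force between dipstick and the fingers below 0.1 N), for 0.2 s.
At the end, for the whole second after the job is handed in: Gripper holds the cover level (0.08 rad), still, touching neither housing nor dipstick, underside 10-30 mm over the top face, holes within 4 mm of the threaded ones; dipstick upright in the tube, released, head within 3 mm of the rim; cap, bowls, jar, wrench moved under 30 mm (all of step 1 and ((horizontal distance between cover_hole0 and thread0 below 0.004 m and horizontal distance between cover_hole2 and thread2 below 0.004 m) or (horizontal distance between cover_hole0 and thread2 below 0.004 m and horizontal distance between cover_hole2 and thread0 below 0.004 m)) and angle between cover's own z axis and vertical below 0.08 rad and z of cover_hole0 in the frame of housing between 0.085 and 0.105 m and z of cover_hole2 in the frame of housing between 0.085 and 0.105 m and contact force between cover and the fingers above 1 N and contact force between cover and housing below 0.1 N and contact force between cover and dipstick below 0.1 N and linear speed of cover below 0.01 m/s and angular speed of cover below 0.05 rad/s and distance of each of flange, bowl_a, bowl_b, bowl_stack, grease_jar, wrench from where it was at the start of the episode below 0.03 m); the arm keeps its last pose, push and grip.
It fails at once if the bowl a is knocked over (angle between bowl_a's own z axis and vertical above 0.5 rad).
It fails at once if the bowl b is knocked over (angle between bowl_b's own z axis and vertical above 0.5 rad).
It fails at once if the bowl stack is knocked over (angle between bowl_stack's own z axis and vertical above 0.5 rad).
It fails at once if the grease jar is knocked over (angle between grease_jar's own z axis and vertical above 0.5 rad).
It also fails if it takes over 72 s, if anything falls off the work surface, if the arm or the gripper's body presses on something with over 40 N, if the wrist force passes 120 N, or if a joint passes its speed limit or range.

## Working session

There is one attempt and no reset: what is moved stays moved. The work goes in short steps, Python scripts to look and compute and a tool call to move; the robot and the scene stay as the last step left them, time stands still between calls to the robot, and variables do not carry over. Pictures are saved under pics/ and viewed, at most 10 in all, crops included, and the job is handed in when it is done.

Besides the shell and the picture viewer there is one more tool, called after "Emit:" by a JSON object that holds its "op" and its "data", one argument or row to a line. carry_out: Moves the arm, as the interface text tells. Its arguments: {"type":"object","properties":{"moves":{"type":"array","items":{"type":"array","items":{"type":"number"}}},"grip_force":{"type":"number"}},"required":["moves"]}

```bash
mkdir -p pics
cat > h.py <<'E'
from station import manip
import numpy as np, cv2
def snap(cam,fn=None):
    s=manip.snapshot(cam)
    if fn: cv2.imwrite('pics/'+fn,cv2.cvtColor(s['pixels'],cv2.COLOR_RGB2BGR))
    R=cv2.Rodrigues(np.array(s['rvec'],float))[0]; t=np.array(s['tvec'],float).reshape(3)
    return s,R,t
def ray(s,R,t,u,v,z):
    d=R.T@np.array([(u-s['cx'])/s['fx'],(v-s['cy'])/s['fy'],1]); c=-R.T@t
    return c+d*(z-c[2])/d[2]
def proj(s,R,t,p):
    q=R@np.array(p)+t; return np.array([s['fx']*q[0]/q[2]+s['cx'],s['fy']*q[1]/q[2]+s['cy']])
def find(cam,R,t,name,n=2):
    return [(round(r['score'],2),np.round(R.T@(np.array(r['location'])-t),4)) for r in manip.search_frame(cam,name)[:n]]
E
python3 - <<'E'
from h import *
print(manip.grip_point_offset, manip.read_state())
for c in('top','side'):
    s,R,t=snap(c,c+'0.png'); print(c,s['fx'],-R.T@t,R.tolist())
    for n in ['housing','dipstick','stand','cover','cover_grip','tube_mouth','dip_head','flange','grease_jar','bowl_a','bowl_stack','wrench']: print(n,*find(c,R,t,n,3 if 'bowl' in n else 2))
E
```

```text
0.0187 {'t': 0.0, 'joint_positions': array([ 1.08138673,  0.33286533, -0.06467907,  1.46096305,  0.02158243,
        1.34990138, -0.08851938]), 'dq': array([ 1.53474008e-03, -3.69586229e-04, -6.36055574e-04, -5.95290846e-05,
        1.12956959e-03, -4.91092333e-04, -9.71977320e-04]), 'joint_torque': array([-1.28868606e-05, -6.23248816e+01,  2.46099679e-02, -3.89900494e+01,
       -6.13528769e-02,  3.95875261e-02,  1.15583621e-04]), 'ee_pos': array([ 0.28108335, -0.55778028,  0.2217476 ]), 'orientation': array([-3.05506348e+00, -7.26268944e-01,  6.11779048e-04]), 'wrist_force': array([-0.32223674,  0.18386444,  0.18587891]), 'torque': array([ 0.00282092, -0.04666876, -0.00295781]), 'finger_force': 0.0, 'width': 0.08671964101527317}
top 530.3816258468213 [0.46963284 0.04275431 1.68795612] [[-0.025149044010190025, -0.9996734065985485, 0.004539352930453648], [-0.9977969298280532, 0.024822469215681098, -0.06152342519518905], [0.0613906541021103, -0.0060766077453040905, -0.9980953173055291]]
housing (0.63, array([0.5715, 0.2246, 0.0771]))
dipstick
stand (0.86, array([ 0.6357, -0.0644,  0.0
[... 1191 characters left out ...]
56]))
cover_grip (0.59, array([ 0.4546, -0.0949,  0.0037]))
tube_mouth (0.75, array([0.5464, 0.2307, 0.0745])) (0.42, array([0.3621, 0.0679, 0.0208]))
dip_head (0.61, array([0.5458, 0.2275, 0.0788])) (0.4, array([ 0.6294, -0.067 ,  0.1108]))
flange (0.64, array([ 0.6307, -0.0679,  0.1077])) (0.62, array([ 0.5862, -0.3014,  0.0069]))
grease_jar (0.91, array([0.7778, 0.0417, 0.0487])) (0.7, array([ 0.5821, -0.2989,  0.0062]))
bowl_a (0.94, array([0.3657, 0.0691, 0.0208])) (0.8, array([0.5547, 0.4368, 0.0237])) (0.68, array([ 0.6205, -0.055 ,  0.0608]))
bowl_stack (0.68, array([0.378 , 0.3417, 0.0792])) (0.27, array([ 0.3763, -0.3491,  0.0168]))
wrench (0.61, array([ 0.7364, -0.1801,  0.004 ]))
```

Run:
```python
import cv2
i=cv2.imread('pics/top0.png'); cv2.imwrite('pics/top0c.png',cv2.resize(i[90:350,130:450],None,fx=2.3,fy=2.3,interpolation=cv2.INTER_CUBIC))
```

```text
(no output)
```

View pics/top0c.png

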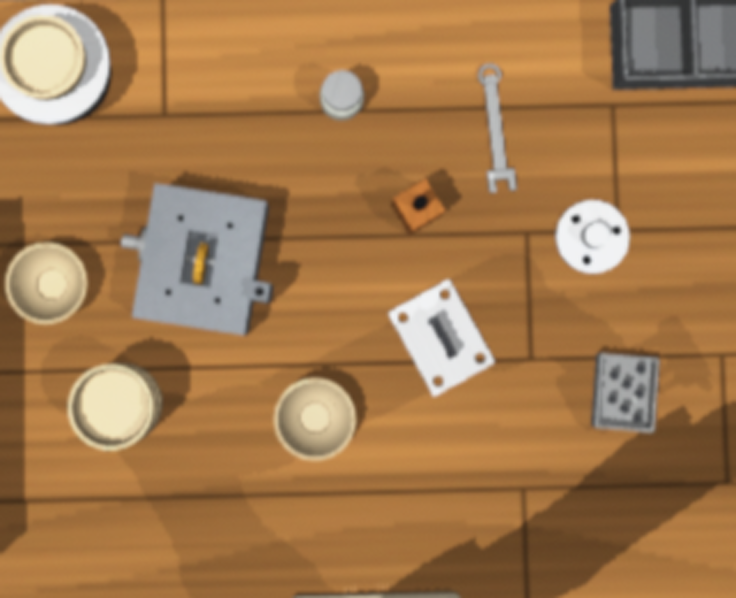

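View pics/side0.png

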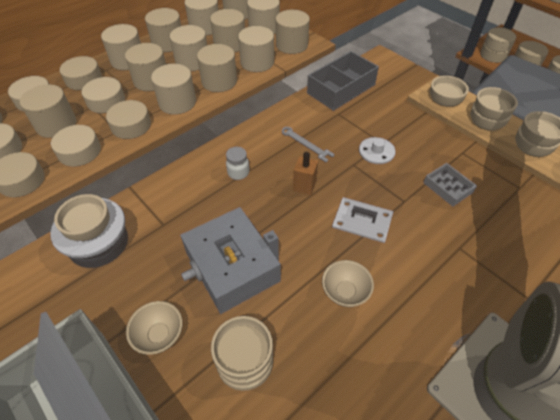

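The top crop (2.3x, offset 130,90) shows threads at (180,217), (230,225), (168,292) and (217,300), and the tube mouth at (259,291). The dipstick head is at (421,202), and the cover holes are at (445,294), (403,317), (480,358) and (438,381). The side view shows the dipstick standing upright in the block at about (306,165). The boss is on the far right of the housing, at about (270,240).

```bash
cat >> h.py <<'E'
def cen(img,u,v,r=4):
    g=cv2.cvtColor(img,cv2.COLOR_RGB2GRAY).astype(float)
    for _ in range(3):
        a,b=int(round(u)),int(round(v)); p=g[b-r:b+r+1,a-r:a+r+1]
        w=np.clip(np.median(p)-8-p,0,None); yy,xx=np.mgrid[b-r:b+r+1,a-r:a+r+1]
        u,v=(w*xx).sum()/w.sum(),(w*yy).sum()/w.sum()
    return u,v
def fit(L,W):
    L=np.array(L,float);W=np.array(W,float)[:,:2];l=L-L.mean(0);w=W-W.mean(0)
    a=np.arctan2((l[:,0]*w[:,1]-l[:,1]*w[:,0]).sum(),(l*w).sum())
    M=np.array([[np.cos(a),-np.sin(a)],[np.sin(a),np.cos(a)]]); o=W.mean(0)-M@L.mean(0)
    return o,a,np.linalg.norm(W-(L@M.T+o),axis=1),M
E
python3 - <<'E'
from h import *
s,R,t=snap('top'); im=s['pixels']
px=lambda q:(q[0]/2.3+130,q[1]/2.3+90)
th=[(180,217),(230,225),(168,292),(217,300)]
P=[ray(s,R,t,*cen(im,*px(q)),.075) for q in th]
L=[(.05,.033),(.05,-.033),(-.05,.033),(-.05,-.033)]
o,a,e,M=fit(L,P); print('housing',o,np.degrees(a),e, 'tube pred',M@[-.03,-.087]+o)
m=cen(im,*px((259,291)),3); print('tube meas',ray(s,R,t,*m,.095))
cv=[(445,294),(403,317),(438,381),(480,358)]
P=[ray(s,R,t,*cen(im,*px(q)),.004) for q in cv]
for q in P: print(q)
# cover: edge (445,294)-(480,358) is long? 
print([np.linalg.norm(P[i]-P[(i+1)%4]) for i in range(4)])
L=[(.05,-.033),(.05,.033),(-.05,.033),(-.05,-.033)]
o,a,e,M=fit(L,P); print('cover',o,np.degrees(a),e)
g=cv2.cvtColor(im,cv2.COLOR_RGB2GRAY); x,y=map(int,px((421,202)))
sub=g[y-8:y+9,x-8:x+9]; yy,xx=np.where(sub<45); print(len(xx)); 
print('head',ray(s,R,t,xx.mean()+x-8,yy.mean()+y-8,.115), ray(s,R,t,xx.mean()+x-8,yy.mean()+y-8,.10))
print(sub)
E
```

```text
housing [0.57297797 0.22241614] -10.507960851897396 [0.00030824 0.00033116 0.00033022 0.00035781] tube pred [0.52761471 0.14234633]
tube meas [0.52622968 0.1415568  0.095     ]
[ 0.52286803 -0.10850591  0.004     ]
[ 0.48749688 -0.04549764  0.004     ]
[ 0.39840449 -0.09465179  0.004     ]
[ 0.42865244 -0.15703865  0.004     ]
[np.float64(0.07225760221482587), np.float64(0.10175256482083087), np.float64(0.06933295406726712), np.float64(0.10598115269211761)]
cover [ 0.45935546 -0.1014235 ] 27.92006823225504 [0.00410398 0.00340596 0.00167032 0.00362876]
18
head [ 0.63575121 -0.06932057  0.115     ] [ 0.63733534 -0.07038933  0.1       ]
[[120 118 117 114 112 113 120 124 131 134 128 102  82  78  78  78  78]
 [118 116 113 110 111 117 127 135 138 139 134 112  88  77  76  76  76]
 [112 111 113 115 123 130 136 140 139 139 133 118  95  80  75  76  76]
 [109 112 119 125 131 136 138 139 138 131 119 107  94  82  76  75  74]
 [117 121 125 130 133 134 135 133 126 112  99  92  89  84  76  74  74]
 [126 127 127 127 126 123 114 105  94  83  84  87  89  87  79  74  73]
 [128 128 127 123 116 100  78  61  51  52  69  83  89  91  88  80  74]
 [129 128 127 121 106  74  45  31  29  34  51  75  91 103 108  95  78]
 [130 129 125 116  92  52  29  26  24  28  47  76 103 121 126 114  95]
 [135 132 126 113  79  38  24  25  25  32  56  92 121 135 135 128 114]
 [141 138 132 118  83  42  25  25  30  48  80 115 134 139 137 135 128]
 [143 143 139 128 104  68  44  42  56  80 109 130 139 140 137 137 137]
 [138 143 141 134 125 105  87  88 102 116 128 137 140 140 136 137 138]
 [125 139 140 137 134 129 124 125 132 136 135 137 141 140 134 129 121]
 [107 134 139 137 137 137 137 138 140 140 137 138 140 135 125 113 103]
 [ 91 122 136 137 137 139 141 140 140 140 135 133 130 119 107 100 103]
 [ 78 105 130 136 137 138 141 141 140 138 127 116 108 104 103 107 113]]
```

Emit:
{"op": "carry_out", "data": {
  "moves": [
    [87, 28, 39, 0, 0, 0, 0],
    [87, 56, 78, 0, 0, 0, 0],
    [87, 84, 117, 0, 0, 0, 0],
    [87, 112, 156, 0, 0, 0, 0],
    [87, 140, 195, 0, 0, 0, 0]
  ],
  "grip_force": 15
}}

```text
t: 1.85
ee_pos: [0.4222, -0.3615, 0.2229]
orientation: [3.056, 0.726, 0.0]
wrist_force: [0.3, 0.5, -0.3]
width: 0.0873
finger_force: 0.0
```

Emit:
{"op": "carry_out", "data": {
  "moves": [
    [87, 28, 39, 0, 0, 0, 0],
    [87, 56, 78, 0, 0, 0, 0],
    [87, 84, 117, 0, 0, 0, 0],
    [87, 112, 156, 0, 0, 0, 0],
    [87, 140, 195, 0, 0, 0, 0]
  ]
}}

```text
t: 2.35
ee_pos: [0.5622, -0.1665, 0.2229]
orientation: [3.056, 0.726, 0.001]
wrist_force: [2.0, -1.0, 0.9]
width: 0.0872
finger_force: 0.0
```

Emit:
{"op": "carry_out", "data": {
  "moves": [
    [87, 25, 33, 0, 0, 0, 0],
    [87, 50, 66, 0, 0, 0, 0],
    [87, 75, 100, 0, 0, 0, 0],
    [87, 75, 100, 0, 0, 0, 0],
    [87, 75, 100, 0, 0, 0, 0]
  ]
}}

```text
t: 2.85
ee_pos: [0.6366, -0.067, 0.2222]
orientation: [-3.055, -0.73, 0.001]
wrist_force: [-0.2, -0.8, -0.5]
width: 0.0868
finger_force: 0.0
```

Emit:
{"op": "carry_out", "data": {
  "moves": [
    [87, 0, -1, -40, 0, 0, 0],
    [87, 0, -1, -80, 0, 0, 0],
    [87, 0, -1, -115, 0, 0, 0],
    [87, 0, -1, -134, 0, 0, 0],
    [87, 0, -1, -134, 0, 0, 0]
  ]
}}

```text
t: 3.35
ee_pos: [0.6338, -0.071, 0.0856]
orientation: [-3.056, -0.723, 0.008]
wrist_force: [-0.7, -0.6, -1.3]
width: 0.0871
finger_force: 0.0
```

Emit:
{"op": "carry_out", "data": {
  "moves": [
    [10, 0, 0, 0, 0, 0, 0],
    [10, 0, 0, 0, 0, 0, 0],
    [10, 0, 0, 0, 0, 0, 0],
    [10, 0, 0, 0, 0, 0, 0],
    [10, 0, 0, 0, 0, 0, 0]
  ]
}}

```text
t: 3.85
ee_pos: [0.6366, -0.0691, 0.0892]
orientation: [3.056, 0.727, 0.001]
wrist_force: [-0.1, 0.5, -0.0]
width: 0.0552
finger_force: 0.0
```

Emit:
{"op": "carry_out", "data": {
  "moves": [
    [10, 0, 0, 0, 0, 0, 0],
    [10, 0, 0, 0, 0, 0, 0],
    [10, 0, 0, 0, 0, 0, 0],
    [10, 0, 0, 0, 0, 0, 0],
    [10, 0, 0, 0, 0, 0, 0]
  ]
}}

```text
t: 4.35
ee_pos: [0.6363, -0.0692, 0.0886]
orientation: [3.056, 0.727, 0.0]
wrist_force: [-0.6, -0.8, -0.5]
width: 0.0166
finger_force: 15.0
```

Emit:
{"op": "carry_out", "data": {
  "moves": [
    [10, 0, 0, 0, 0, 0, 0],
    [10, 0, 0, 0, 0, 0, 0],
    [10, 0, 0, 0, 0, 0, 0],
    [10, 0, 0, 0, 0, 0, 0],
    [10, 0, 0, 0, 0, 0, 0]
  ]
}}

```text
t: 4.85
ee_pos: [0.6363, -0.0691, 0.0885]
orientation: [3.056, 0.727, -0.0]
wrist_force: [0.6, -0.6, -0.0]
width: 0.0167
finger_force: 15.0
```

Run:
```python
from h import *
s,R,t=snap('side'); im=s['pixels']
u,v=map(int,proj(s,R,t,(.6363,-.069,.1)))
print(u,v, proj(s,R,t,(.6363,-.069,.08)),proj(s,R,t,(.6363,-.069,.12)))
c=cv2.resize(im[v-50:v+40,u-60:u+60],None,fx=6,fy=6,interpolation=cv2.INTER_CUBIC)
cv2.imwrite('pics/grip1.png',c[:,:,::-1])
```

```text
305 159 [305.25596369 164.77077686] [305.95552984 153.36886325]
```

View pics/grip1.png

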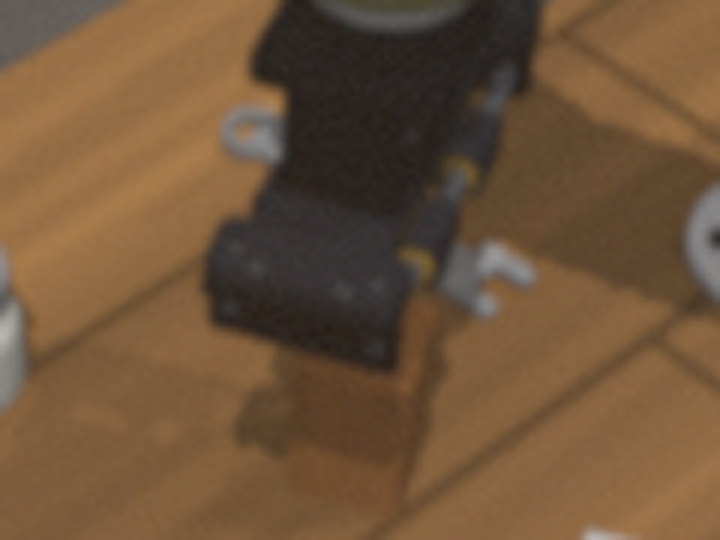

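The gripper hides the head over the block at about (350,350) in the crop. I'll lift the dipstick and look at its rod.

Emit:
{"op": "carry_out", "data": {
  "moves": [
    [10, 0, 0, 20, 0, 0, 0],
    [10, 0, 0, 50, 0, 0, 0],
    [10, 0, 0, 85, 0, 0, 0],
    [10, 0, 0, 110, 0, 0, 0],
    [10, 0, 0, 110, 0, 0, 0]
  ]
}}

```text
t: 5.4
ee_pos: [0.6382, -0.069, 0.203]
orientation: [3.054, 0.726, 0.01]
wrist_force: [1.5, 0.0, -0.5]
width: 0.0165
finger_force: 15.0
```

Run:
```python
from h import *
print(manip.read_state()['width'])
s,R,t=snap('side'); im=s['pixels']
p=manip.read_state()['ee_pos'];print(p)
for dz in(.0,-.008,-.078): print(dz,proj(s,R,t,p+[0,0,dz]))
u,v=map(int,proj(s,R,t,p-[0,0,.03])); print(u,v)
c=cv2.resize(im[v-40:v+50,u-60:u+60],None,fx=6,fy=6,interpolation=cv2.INTER_CUBIC)
cv2.imwrite('pics/grip2.png',c[:,:,::-1])
```

```text
0.01647863700328311
[ 0.63721103 -0.06907664  0.20045714]
0.0 [307.24442812 128.00702422]
-0.008 [307.08385356 130.65187827]
-0.078 [305.76143238 152.43372898]
306 137
```

View pics/grip2.png

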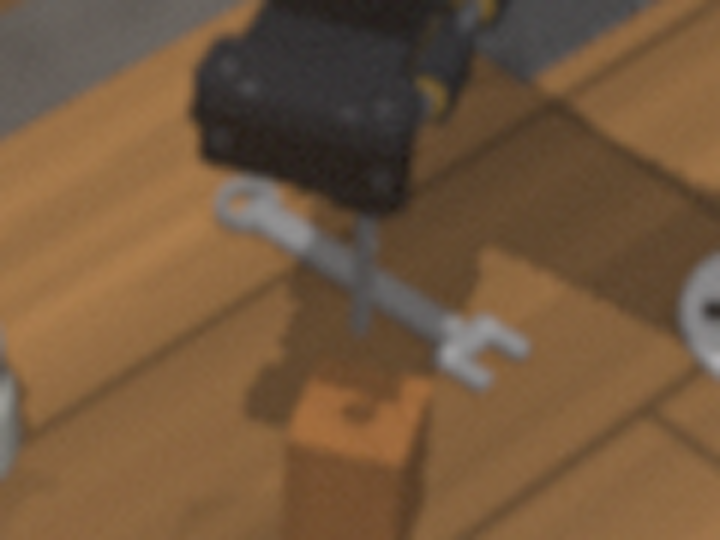

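The rod hangs vertically below the fingers. Its tip is at crop (358,332), which is pixel (305.7,152.3); I predicted (305.8,152.4), so the grip is centred. Next I'll cross-check the housing from the side camera.

Run:
```python
from h import *
s,R,t=snap('side'); im=s['pixels']
o=np.array([.5730,.2224]);a=np.radians(-10.51);M=np.array([[np.cos(a),-np.sin(a)],[np.sin(a),np.cos(a)]])
L=[(.05,.033),(.05,-.033),(-.05,.033),(-.05,-.033)]
P=[]
for l in L:
    p=[*(M@l+o),.075]; q=proj(s,R,t,p); c=cen(im,*q,4); P.append(ray(s,R,t,*c,.075)); print(q,c)
o2,a2,e,M2=fit(L,P); print(o2,np.degrees(a2),e,'tube',M2@[-.03,-.087]+o2)
q=proj(s,R,t,[*(M@[-.03,-.087]+o),.095]);c=cen(im,*q,4);print(q,c,ray(s,R,t,*c,.095))
print(manip.read_state()['ee_pos'],manip.read_state()['t'])
```

```text
[204.75198598 238.02831761] (np.float64(204.72435897435898), np.float64(239.30448717948718))
[231.48132759 225.22613497] (np.float64(231.39705882352942), np.float64(226.5183823529412))
[225.38457977 272.22062452] (np.float64(225.46547314578004), np.float64(273.5549872122762))
[253.18081394 257.86308223] (np.float64(253.2433234421365), np.float64(259.2284866468843))
[0.57032938 0.22444591] -10.432956997042936 [1.02073621e-04 2.41668285e-04 2.36809098e-04 8.61979318e-05] tube [0.52507097 0.14431678]
[270.06198547 234.88386145] (np.float64(269.9683257918552), np.float64(239.48868778280544)) [0.51881195 0.15029219 0.095     ]
[ 0.63636667 -0.06912784  0.19867917] 5.5
```

Emit:
{"op": "carry_out", "data": {
  "moves": [
    [10, -22, 42, 10, 0, 0, 0],
    [10, -44, 85, 15, 0, 0, 0],
    [10, -66, 128, 15, 0, 0, 0],
    [10, -88, 170, 15, 0, 0, 0],
    [10, -110, 212, 15, 0, 0, 0]
  ]
}}

```text
t: 6.0
ee_pos: [0.5245, 0.1441, 0.2122]
orientation: [3.056, 0.726, -0.003]
wrist_force: [-0.0, 0.3, -0.4]
width: 0.0165
finger_force: 15.0
```

Emit:
{"op": "carry_out", "data": {
  "moves": [
    [10, 0, 0, 0, 0, 0, 0],
    [10, 0, 0, 0, 0, 0, 0],
    [10, 0, 0, 0, 0, 0, 0]
  ]
}}

```text
t: 6.3
ee_pos: [0.5264, 0.1414, 0.2126]
orientation: [3.056, 0.724, -0.002]
wrist_force: [-0.3, 0.3, -0.1]
width: 0.0164
finger_force: 15.0
```

Run:
```python
from h import *
s,R,t=snap('side'); im=s['pixels']
p=manip.read_state()['ee_pos'];print(p)
for dz in(-.0083,-.0783): print(dz,proj(s,R,t,p+[0,0,dz]))
print('mouth',proj(s,R,t,(.5251,.1443,.095)),proj(s,R,t,(.5276,.1423,.095)))
u,v=map(int,proj(s,R,t,p-[0,0,.05])); print(u,v)
c=cv2.resize(im[v-40:v+50,u-60:u+60],None,fx=6,fy=6,interpolation=cv2.INTER_CUBIC)
cv2.imwrite('pics/tube1.png',c[:,:,::-1])
```

```text
[0.52660431 0.14127505 0.21271718]
-0.0083 [269.59019046 203.27764624]
-0.0783 [270.35512712 224.2126302 ]
mouth [270.14680441 236.11653314] [270.08345099 234.88533105]
270 216
```

View pics/tube1.png

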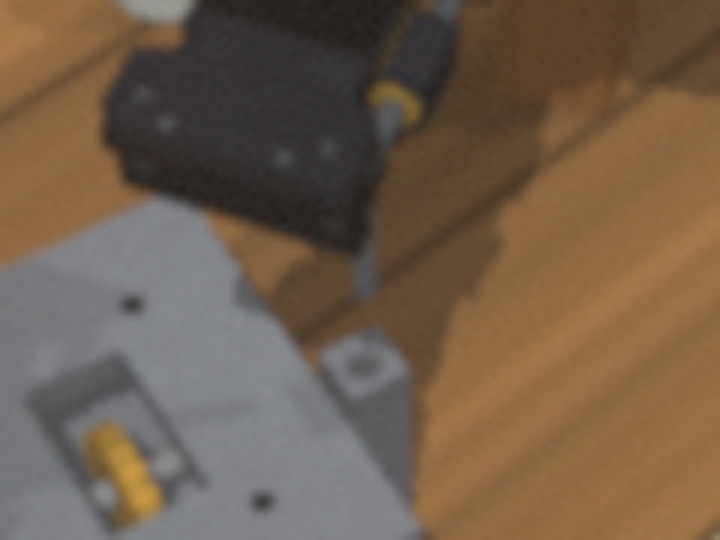

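The tip at crop (365,297) sits directly above the tube mouth at crop (364,365). That agrees with the projections to within about 0.5 px, so I'll descend slowly and watch the force.

Emit:
{"op": "carry_out", "data": {
  "moves": [
    [10, 0, 1, -15, 0, 0, 0],
    [10, 0, 1, -30, 0, 0, 0],
    [10, 0, 1, -36, 0, 0, 0],
    [10, 0, 1, -41, 0, 0, 0],
    [10, 0, 1, -41, 0, 0, 0]
  ]
}}

```text
t: 6.85
ee_pos: [0.5259, 0.1437, 0.1717]
orientation: [-3.056, -0.726, 0.002]
wrist_force: [0.1, 0.2, -0.7]
width: 0.0165
finger_force: 15.0
```

Emit:
{"op": "carry_out", "data": {
  "moves": [
    [10, 0, 0, -4, 0, 0, 0],
    [10, 0, 0, -8, 0, 0, 0],
    [10, 0, 0, -12, 0, 0, 0],
    [10, 0, 0, -12, 0, 0, 0]
  ]
}}

```text
t: 7.25
ee_pos: [0.526, 0.1437, 0.16]
orientation: [3.056, 0.727, -0.001]
wrist_force: [-0.1, -0.9, -0.6]
width: 0.0166
finger_force: 15.0
```

Emit:
{"op": "carry_out", "data": {
  "moves": [
    [10, 0, 0, -10, 0, 0, 0],
    [10, 0, 0, -20, 0, 0, 0],
    [10, 0, 0, -30, 0, 0, 0],
    [10, 0, 0, -40, 0, 0, 0],
    [10, 0, 0, -45, 0, 0, 0]
  ]
}}

```text
t: 7.75
ee_pos: [0.5257, 0.1436, 0.114]
orientation: [3.056, 0.727, -0.003]
wrist_force: [0.5, 0.4, -0.1]
width: 0.0166
finger_force: 15.0
```

Emit:
{"op": "carry_out", "data": {
  "moves": [
    [10, 0, 0, -4, 0, 0, 0],
    [10, 0, 0, -8, 0, 0, 0],
    [10, 0, 0, -10, 0, 0, 0],
    [10, 0, 0, -12, 0, 0, 0],
    [10, 0, 0, -12, 0, 0, 0]
  ]
}}

```text
t: 8.25
ee_pos: [0.5264, 0.1439, 0.1036]
orientation: [3.056, 0.727, 0.0]
wrist_force: [0.7, 0.3, -0.9]
width: 0.0168
finger_force: 15.0
```

Nearly home; I'll press slightly until the rim carries it.

Emit:
{"op": "carry_out", "data": {
  "moves": [
    [10, 0, 0, -1, 0, 0, 0],
    [10, 0, 0, -2, 0, 0, 0],
    [10, 0, 0, -3, 0, 0, 0],
    [10, 0, 0, -3, 0, 0, 0]
  ]
}}

```text
t: 8.65
ee_pos: [0.5273, 0.1442, 0.1028]
orientation: [3.056, 0.726, 0.004]
wrist_force: [-5.8, -2.6, 16.9]
width: 0.0165
finger_force: 15.0
```

Emit:
{"op": "carry_out", "data": {
  "moves": [
    [87, 0, 0, 2, 0, 0, 0],
    [87, 0, 0, 2, 0, 0, 0],
    [87, 0, 0, 2, 0, 0, 0],
    [87, 0, 0, 2, 0, 0, 0],
    [87, 0, 0, 2, 0, 0, 0]
  ]
}}

```text
t: 9.15
ee_pos: [0.5262, 0.1438, 0.1023]
orientation: [3.056, 0.727, -0.001]
wrist_force: [0.9, -0.0, 0.2]
width: 0.0483
finger_force: 0.0
```

Emit:
{"op": "carry_out", "data": {
  "moves": [
    [87, 0, 0, 0, 0, 0, 0],
    [87, 0, 0, 0, 0, 0, 0],
    [87, 0, 0, 20, 0, 0, 0],
    [87, 0, 0, 60, 0, 0, 0],
    [87, 0, 0, 100, 0, 0, 0]
  ]
}}

```text
t: 9.65
ee_pos: [0.5257, 0.1438, 0.2033]
orientation: [-3.056, -0.727, 0.002]
wrist_force: [1.3, 0.2, -0.2]
width: 0.0847
finger_force: 0.0
```

Emit:
{"op": "carry_out", "data": {
  "moves": [
    [87, -12, -45, 0, 0, 0, 0],
    [87, -24, -90, 0, 0, 0, 0],
    [87, -36, -135, 0, 0, 0, 0],
    [87, -48, -180, 0, 0, 0, 0],
    [87, -60, -225, 0, 0, 0, 0]
  ]
}}

```text
t: 10.15
ee_pos: [0.4655, -0.0828, 0.2028]
orientation: [3.056, 0.727, 0.001]
wrist_force: [1.6, 0.5, 0.5]
width: 0.0873
finger_force: 0.0
```

Emit:
{"op": "carry_out", "data": {
  "moves": [
    [87, -6, -20, -20, 0, 0, 1.2],
    [87, -6, -20, -50, 0, 0, 1.2],
    [87, -6, -20, -50, 0, 0, 1.2],
    [87, -6, -20, -50, 0, 0, 1.2]
  ]
}}

```text
t: 10.55
ee_pos: [0.4603, -0.1006, 0.153]
orientation: [-3.048, -0.76, 0.001]
wrist_force: [1.2, 0.2, 0.5]
width: 0.0871
finger_force: 0.0
```

Run:
```python
from h import *
s,R,t=snap('side'); im=s['pixels']
p=manip.read_state();print(p['ee_pos'],p['orientation'])
a=np.radians(27.92);M=np.array([[np.cos(a),-np.sin(a)],[np.sin(a),np.cos(a)]]);o=np.array([.4594,-.1014])
for l in [(.05,-.033),(.05,.033),(-.05,.033),(-.05,-.033)]: print(proj(s,R,t,[*(M@l+o),.006]).round(1))
print('bar',proj(s,R,t,[*o,.04]), 'dip',proj(s,R,t,[.526,.1435,.095]))
cv2.imwrite('pics/cov1.png',cv2.resize(im[130:270,220:420],None,fx=4,fy=4,interpolation=cv2.INTER_CUBIC)[:,:,::-1])
```

```text
[ 0.46098565 -0.10049198  0.15375885] [3.04793260e+00 7.60261545e-01 1.55672543e-03]
[346.7 202.4]
[339.9 222.1]
[380.1 233.5]
[385.6 213. ]
bar [365.01993126 209.12455656] dip [270.15198617 235.65201487]
```

View pics/cov1.png

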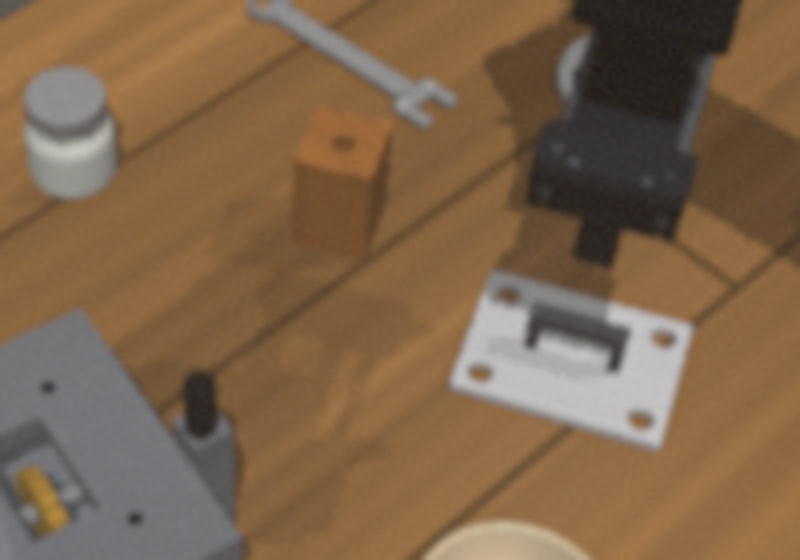

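The picture shows the dipstick head resting on the boss at crop (200,405). The cover holes at crop (508,295), (664,339), (641,420) and (480,373) match the prediction apart from the same 1.4 px bias. The jar and wrench haven't moved. I'll descend on the handle.

Emit:
{"op": "carry_out", "data": {
  "moves": [
    [87, -2, 0, -40, 0, 0, 0],
    [87, -2, 0, -80, 0, 0, 0],
    [87, -2, 0, -110, 0, 0, 0],
    [87, -2, 0, -130, 0, 0, 0],
    [87, -2, 0, -137, 0, 0, 0]
  ]
}}

```text
t: 11.1
ee_pos: [0.4584, -0.1005, 0.015]
orientation: [-3.048, -0.76, 0.001]
wrist_force: [-0.7, -0.6, 1.0]
width: 0.0875
finger_force: 0.0
```

Emit:
{"op": "carry_out", "data": {
  "moves": [
    [4, 0, 0, 0, 0, 0, 0],
    [4, 0, 0, 0, 0, 0, 0],
    [4, 0, 0, 0, 0, 0, 0],
    [4, 0, 0, 0, 0, 0, 0],
    [4, 0, 0, 0, 0, 0, 0]
  ],
  "grip_force": 40
}}

```text
t: 11.6
ee_pos: [0.4587, -0.1013, 0.0162]
orientation: [3.048, 0.758, 0.001]
wrist_force: [-0.5, -0.6, 0.3]
width: 0.055
finger_force: 0.0
```

Emit:
{"op": "carry_out", "data": {
  "moves": [
    [4, 0, 0, 0, 0, 0, 0],
    [4, 0, 0, 0, 0, 0, 0],
    [4, 0, 0, 0, 0, 0, 0],
    [4, 0, 0, 0, 0, 0, 0],
    [4, 0, 0, 0, 0, 0, 0]
  ]
}}

```text
t: 12.1
ee_pos: [0.4583, -0.1011, 0.0155]
orientation: [3.049, 0.759, 0.0]
wrist_force: [1.0, -0.1, -0.4]
width: 0.0151
finger_force: 0.0
```

Emit:
{"op": "carry_out", "data": {
  "moves": [
    [4, 0, 0, 0, 0, 0, 0],
    [4, 0, 0, 0, 0, 0, 0],
    [4, 0, 0, 0, 0, 0, 0],
    [4, 0, 0, 0, 0, 0, 0]
  ]
}}

```text
t: 12.5
ee_pos: [0.4583, -0.1012, 0.0155]
orientation: [3.049, 0.759, -0.0]
wrist_force: [0.1, -0.8, -1.3]
width: 0.0117
finger_force: 40.0
```

Emit:
{"op": "carry_out", "data": {
  "moves": [
    [4, 0, 0, 25, 0, 0, 0],
    [4, 0, 0, 65, 0, 0, 0],
    [4, 0, 0, 105, 0, 0, 0],
    [4, 0, 0, 145, 0, 0, 0],
    [4, 0, 0, 175, 0, 0, 0]
  ]
}}

```text
t: 13.0
ee_pos: [0.4584, -0.101, 0.1928]
orientation: [3.048, 0.759, 0.002]
wrist_force: [1.7, -0.1, -3.2]
width: 0.0112
finger_force: 40.0
```

Emit:
{"op": "carry_out", "data": {
  "moves": [
    [4, 14, 40, 0, 0, 0, -7.7],
    [4, 28, 80, 0, 0, 0, -15.4],
    [4, 42, 120, 0, 0, 0, -23],
    [4, 56, 160, 0, 0, 0, -30.7],
    [4, 70, 200, 0, 0, 0, -38.4]
  ]
}}

```text
t: 13.5
ee_pos: [0.5266, 0.0946, 0.1903]
orientation: [3.13, -0.264, -0.001]
wrist_force: [1.0, -0.1, -2.8]
width: 0.0115
finger_force: 40.0
```

Emit:
{"op": "carry_out", "data": {
  "moves": [
    [4, 14, 40, 0, 0, 0, 0],
    [4, 28, 80, 0, 0, 0, 0],
    [4, 43, 124, 0, 0, 0, 0],
    [4, 43, 124, 0, 0, 0, 0],
    [4, 43, 124, 0, 0, 0, 0]
  ]
}}

```text
t: 14.0
ee_pos: [0.5689, 0.2186, 0.1895]
orientation: [3.131, -0.25, -0.003]
wrist_force: [0.4, -0.3, -2.6]
width: 0.0113
finger_force: 40.0
```

Run:
```python
from h import *
p=manip.read_state();print(p['ee_pos'],p['orientation'],p['width'],np.degrees(2*np.arctan2(p['orientation'][1],p['orientation'][0])))
s,R,t=snap('side'); im=s['pixels']
q=proj(s,R,t,p['ee_pos']);print(q)
u,v=map(int,q)
cv2.imwrite('pics/hold1.png',cv2.resize(im[v-70:v+80,u-100:u+100],None,fx=4,fy=4,interpolation=cv2.INTER_CUBIC)[:,:,::-1])
```

```text
[0.56891086 0.21862142 0.18954021] [ 3.13132659 -0.25024455 -0.003358  ] 0.011302782314857299 -9.13833077982098
[225.63277602 216.224129  ]
```

View pics/hold1.png

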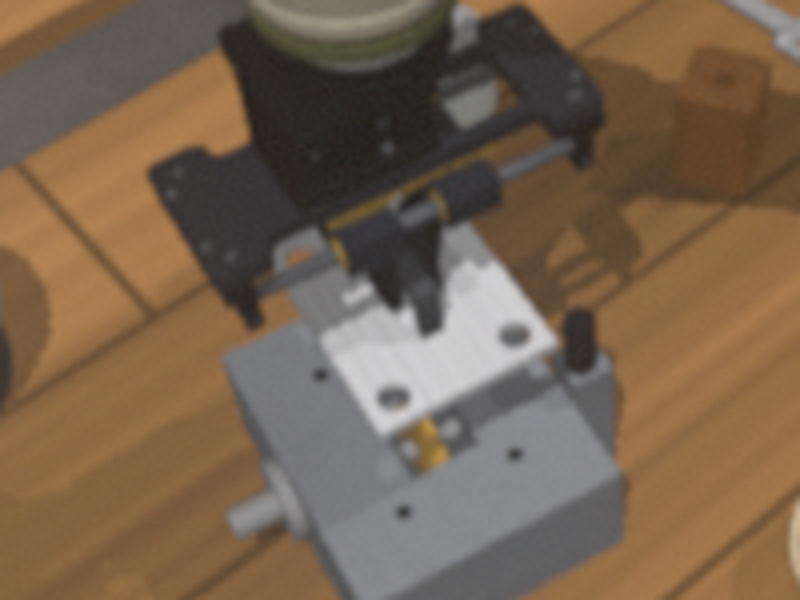

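The cover is held over the housing. Its two near holes are at crop (514,334) and (394,397), and the threads and dipstick are clear of it. Now I'll measure the holes.

```bash
cat > m.py <<'E'
from h import *
import sys
a,b=[tuple(map(float,x.split(','))) for x in sys.argv[1:3]]
p=manip.read_state();e=p['ee_pos'];print(e,p['wrist_force'],'toolyaw',np.degrees(2*np.arctan2(p['orientation'][1],p['orientation'][0])))
s,R,t=snap('side');im=s['pixels']
W=[]
for q in(a,b):
    c=cen(im,*q,6);print('px',c);W.append(ray(s,R,t,*c,e[2]-.0155+.003))
print(W,np.linalg.norm(W[0]-W[1]))
o,an,er,M=fit([(-.05,-.033),(-.05,.033)],W); print('cover centre(side)',o,np.degrees(an),er,'target side',(.5703,.2244),-10.45)
print('cover minus tcp',o-e[:2])
E
python3 m.py 253.5,229.5 223.5,245.25
```

```text
[0.56926124 0.21700294 0.18979638] [ 0.05525184 -0.12132326 -2.69069987] toolyaw -9.260211832257957
px (np.float64(255.43422387554955), np.float64(230.11633412242136))
px (np.float64(224.03425309229306), np.float64(245.16872819536948))
[array([0.51154036, 0.19160133, 0.17729638]), array([0.52471044, 0.257796  , 0.17729638])] 0.06749210700453512
cover centre(side) [0.56716422 0.2149419 ] -11.252621651219945 [0.00074605 0.00074605] target side (0.5703, 0.2244) -10.45
cover minus tcp [-0.00209702 -0.00206103]
```

Emit:
{"op": "carry_out", "data": {
  "moves": [
    [4, 2, 6, -15, 0, 0, -1.2],
    [4, 2, 6, -35, 0, 0, -1.2],
    [4, 2, 6, -55, 0, 0, -1.2],
    [4, 2, 6, -70, 0, 0, -1.2],
    [4, 2, 6, -79, 0, 0, -1.2]
  ]
}}

```text
t: 14.6
ee_pos: [0.5713, 0.2218, 0.1104]
orientation: [3.127, -0.289, -0.002]
wrist_force: [-0.1, -0.5, -2.7]
width: 0.0114
finger_force: 40.0
```

Emit:
{"op": "carry_out", "data": {
  "moves": [
    [4, 0, 0, 0, 0, 0, 0],
    [4, 0, 0, 0, 0, 0, 0],
    [4, 0, 0, 0, 0, 0, 0],
    [4, 0, 0, 0, 0, 0, 0],
    [4, 0, 0, 0, 0, 0, 0]
  ]
}}

```text
t: 15.1
ee_pos: [0.5719, 0.2235, 0.1122]
orientation: [-3.128, 0.287, -0.001]
wrist_force: [-0.3, 0.3, -2.6]
width: 0.0112
finger_force: 40.0
```

Run:
```python
from h import *
p=manip.read_state();print(p['ee_pos'],p['wrist_force'],np.degrees(2*np.arctan2(p['orientation'][1],p['orientation'][0])))
s,R,t=snap('side'); im=s['pixels']
a=np.radians(-10.45);M=np.array([[np.cos(a),-np.sin(a)],[np.sin(a),np.cos(a)]]);o=p['ee_pos'][:2]
for l in[(-.05,-.033),(-.05,.033),(.05,.033)]: print('pred hole',proj(s,R,t,[*(M@l+o),.101]),'thread',proj(s,R,t,[*(M@l+[.5703,.2244]),.075]))
S=im[195:295,175:300]
cv2.imwrite('pics/hold2.png',cv2.resize(S,None,fx=6,fy=6,interpolation=cv2.INTER_CUBIC)[:,:,::-1])
```

```text
[0.57188393 0.22345363 0.11215387] [-0.34109574  0.28776863 -2.63844489] 349.5208606894454
pred hole [252.48611172 251.92681696] thread [253.28192724 259.19890454]
pred hole [224.00528512 266.51481376] thread [225.43917205 273.64722453]
pred hole [202.9291883  231.87912397] thread [204.71429754 239.31957296]
```

View pics/hold2.png

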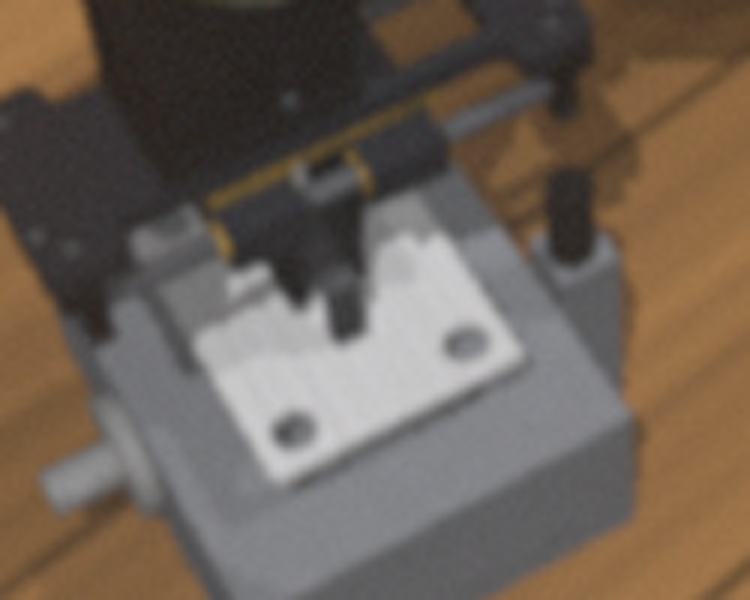

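The cover is level over the housing, with its holes at crop (466,343) and (294,431). It has a clear gap to the boss and dipstick. I'll compute the offset and check the top camera.

Run:
```python
from h import *
s,R,t=snap('side'); e=manip.read_state()['ee_pos'];print(e)
for z in(e[2]-.0155+.006,e[2]-.0155+.003):
    W=[ray(s,R,t,252.25,251.75,z),ray(s,R,t,223.6,266.4,z)]
    o,a,er,M=fit([(-.05,-.033),(-.05,.033)],W);a0=np.radians(-10.45)
    M=np.array([[np.cos(a0),-np.sin(a0)],[np.sin(a0),np.cos(a0)]]);o2=np.mean(W,0)[:2]-M@[-.05,0]
    print(z,o,np.degrees(a),er,'centre w/ tool yaw',o2,'-> shift needed',np.array([.5703,.2244])-o2)
s,R,t=snap('top'); u,v=map(int,proj(s,R,t,[.572,.2234,.1]));print(u,v)
a0=np.radians(-10.48);M=np.array([[np.cos(a0),-np.sin(a0)],[np.sin(a0),np.cos(a0)]])
for l in[(-.05,-.033),(-.05,.033),(.05,-.033),(.05,.033)]: print((proj(s,R,t,[*(M@l+[.573,.2224]),.1027])-[u-45,v-45]+.5)*6-.5)
cv2.imwrite('pics/top2.png',cv2.resize(s['pixels'][v-45:v+45,u-45:u+45],None,fx=6,fy=6,interpolation=cv2.INTER_CUBIC)[:,:,::-1])
```

```text
[0.57173806 0.22335245 0.11187428]
0.10237427597874647 [0.57186584 0.22412985] -10.480803483017498 [0.00012532 0.00012532] centre w/ tool yaw [0.57187073 0.22415628] -> shift needed [-0.00157073  0.00024372]
0.09937427597874647 [0.57344797 0.22318139] -10.480803483017395 [0.00025674 0.00025674] centre w/ tool yaw [0.57345285 0.22320782] -> shift needed [-0.00315285  0.00119218]
214 201
[327.68288406 385.38937272]
[196.85555839 364.54544397]
[360.39674642 187.74880236]
[230.06793931 167.02799119]
```

View pics/top2.png

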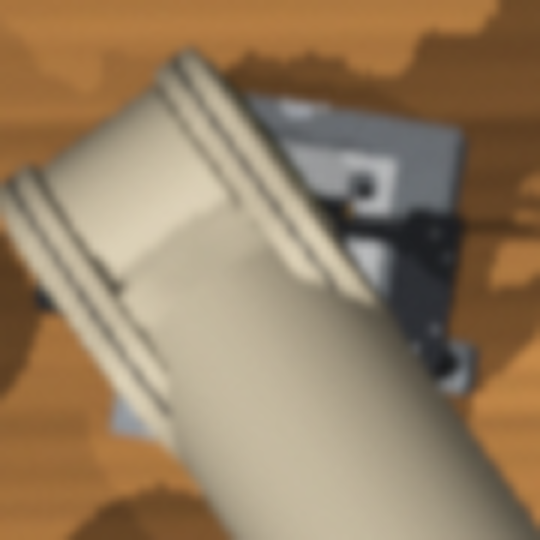

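The top view shows one cover hole at crop (362,184), against (360,188) expected. It is therefore about 1.8 mm too far in +x and 0.8 mm in -y, which agrees with the side camera. I'll apply a small correction.

Emit:
{"op": "carry_out", "data": {
  "moves": [
    [4, -0.9, 0.3, -0.5, 0, 0, 0],
    [4, -1.8, 0.6, -1, 0, 0, 0],
    [4, -1.8, 0.6, -1, 0, 0, 0],
    [4, -1.8, 0.6, -1, 0, 0, 0],
    [4, -1.8, 0.6, -1, 0, 0, 0]
  ]
}}

```text
t: 15.75
ee_pos: [0.5699, 0.2239, 0.1106]
orientation: [3.128, -0.287, -0.0]
wrist_force: [-0.6, 0.4, -2.3]
width: 0.0115
finger_force: 40.0
```

Emit:
{"op": "carry_out", "data": {
  "moves": [
    [4, 0, 0, 0, 0, 0, 0],
    [4, 0, 0, 0, 0, 0, 0],
    [4, 0, 0, 0, 0, 0, 0],
    [4, 0, 0, 0, 0, 0, 0],
    [4, 0, 0, 0, 0, 0, 0]
  ]
}}

```text
t: 16.25
ee_pos: [0.5699, 0.2239, 0.1106]
orientation: [3.128, -0.287, 0.0]
wrist_force: [0.9, -0.7, -2.2]
width: 0.012
finger_force: 40.0
```

Run:
```python
from h import *
s,R,t=snap('side'); im=s['pixels']; e=manip.read_state()['ee_pos']; print(e,np.abs(manip.read_state()['dq']).max())
g=cv2.cvtColor(im,cv2.COLOR_RGB2GRAY)
W=[]
for u,v in((252,252),(223,267)):
    p=g[v-5:v+6,u-5:u+6].astype(float); w=np.clip(150-p,0,None)
    n,l,st,c=cv2.connectedComponentsWithStats((p<140).astype(np.uint8)); k=l[5,5]
    yy,xx=np.mgrid[0:11,0:11]; w=w*(l==k)*(k>0); c=(u-5+(w*xx).sum()/w.sum(),v-5+(w*yy).sum()/w.sum()); print(c,st[k])
    W.append(ray(s,R,t,*c,e[2]-.0155+.005))
o,a,er,M=fit([(-.05,-.033),(-.05,.033)],W);print(o,np.degrees(a),er,'target .5703 .2244')
```

```text
[0.56981776 0.22386617 0.11057984] 0.002393000436217522
(np.float64(252.11464968152868), np.float64(252.73566878980893)) [ 3  4  6  5 23]
(np.float64(223.6243032329989), np.float64(267.5551839464883)) [ 3  3  7  6 27]
[0.5712239  0.22541962] -10.071397629773287 [0.00010608 0.00010608] target .5703 .2244
```

Both cameras put the cover within about 1.5 mm of target, and it is still, so I'm handing in.

```bash
python3 -c "
from station import manip
print(manip.sign_off())"
```

```text
the job is handed in; nothing more can be done
None
```

The job is handed in, with no verdict returned: the dipstick is seated in the tube and released, and the cover is held still about 20 mm above the gearbox, its holes measured within about 1.5 mm of the threaded ones.

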